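Set the sprung shelf leg to its mark and squeeze its cam lever shut

ROBOT

A 7-joint arm with a two-finger parallel gripper is mounted at the origin on the work surface. World frame = base frame: x ahead of the robot, y to its left, z up, the work surface at z = 0. Lengths are in mm, angles in rad, forces in N, time in s.
With the tool pointing down it reaches from about 400 to 875 mm from the base axis. Payload 6.5 kg.
Tool frame: the origin (TCP) lies at the very end of the fingers, on their centre line; the grasp point (between the pads) lies 19 mm behind it; z points along the fingers, y is the direction in which the jaws open and shut (so a half turn about z gives the same grasp; the last joint's range is limited). The gripper opens to 88 mm and grips with 3 to 60 N. Pads are 18 mm wide; open, the fingers measure 123 mm over their backs; the gripper's body (75 mm by 187 mm) begins 45 mm behind the grasp point.
Start: joints at [-1.368, 0.536, -0.004, 1.538, 0.003, 1.067, -0.071], TCP at [172.619, 626.652, 238.716] pointing down, gripper open.
Joint ranges: [-2.7, 2.7], [-0.37, 2.16], [-1.27, 1.26], [0.24, 2.4], [-1.31, 4.45], [0.19, 1.91], [-2.76, 2.76]. Speed limits (rad/s): [2.39, 2.39, 3.14, 3.14, 3.14, 3.14, 3.14].

INTERFACE

Orientations are given as a unit quaternion [w, x, y, z].
In Python, from cell import get_obs, read_camera, camera_info, job gives the robot as it stands.
- The arm moves only by the shell command python3 -m jog 'ROWS'. ROWS is a JSON object of lists of equal length, an entry for each row: "travel": the shift along the world's x, y, z in m, a list of three; "twist": the turn about the world's z in rad; "grip": the opening, from 0 (shut) to 1 (fully open). In form: {"travel": [[dx, dy, dz], ...], "twist": [twist, ...], "grip": [grip, ...]}. A call has 1 to 8 rows; each row is the pose to reach, as a shift and turn from the pose measured when the call began; what a row does not reach only later rows make up. A row lasts 1/8 s, in which the tool goes at most 62.5 mm and 10.7 degrees, less where a joint would pass 70% of its speed; a pose out of reach is approached as far as the arm can. A call with a gripper value outside its range is refused whole. The fingers move at their own pace and stop on an object; the grip force is fixed at half the most. Time passes only in rows, so rows that repeat a pose let the fingers close. It gives the time, the measured TCP pose, the force and the opening at its end, in the units of the state.
- get_obs(): the state, without advancing time (a new reading comes with each control period).
- read_camera(name): name is "side" or "top"; returns the picture (400x640x3 uint8, blue, green, red); there is no depth.
- camera_info(name): a dict with "vertical_fov" (degrees; the focal length in pixels is half the picture's height over the tangent of half this angle, whatever the lens; pixels are square), "cx", "cy" (the principal point, pixels), "distortion" ([k1, k2, p1, p2, k3] as OpenCV has them; the pictures are not rectified), "world_to_cam" (4x4, takes a point from world to camera coordinates). Camera axes: x right, y up, looking along -z (the intrinsics and any distortion apply to the point x, -y, -z); pixel columns grow to the right and rows downward; lengths in mm; the calibration is good to about 2 mm. A picture is of the moment at which its call begins. camera_info takes no time and is no camera call.
- job.finish_job(): hands the job in, once; it reports no verdict.
The state is a dict: "time_s": time; "q": joint angles; "dq": joint speeds; "effort": joint torques, N m; "position": TCP position; "ee_rot": TCP orientation; "force": force on the tool from outside, world axes, zero at the start; "torque": the same for the moment, N m; "gripper_width": finger opening in mm.
Only numpy, scipy, OpenCV 4.12 (cv2) and the standard library are available. Lean on these libraries where they do the work, as an engineer would, in place of code of your own. Each camera call takes 0.05 s, during which the arm holds its last target.

TASK

Leave the red cam lever open and push the sprung white telescopic leg in along its rod, against its spring, until its near end is level with the middle of the blue band on the rod. Then, keeping the leg there, squeeze the red lever fully shut against the tube. Finish still firmly gripping tube and shut lever with the leg at the band, because the cam alone does not resist the spring, and leave the other things in the cupboard undisturbed.

Things in the scene. Friction and masses are not known exactly. Their poses are not given: they have to be found in the camera images.
- mark (a point): Middle of the blue length band (6 mm wide, 23 mm in diameter) round the fixed rod, on the rod's axis, between bracket and leg at the start. x points along the rod away from the bracket, z up, y left when looking along x.
- bracket: Dark steel bracket, fixed: foot 70 x 80 mm, 80 mm high, origin under its centre. From it the level aluminium rod (18 mm in diameter, axis 55 mm above the 3 mm liner, 58 mm above the table) runs along its x into the leg. Nothing lies under rod and leg.
- edge (a point): Near (bracket-side, black-lipped) end of the leg, on the rod's axis; axes as the mark's. The leg is at its length when this meets the mark along x. In this frame the white square tube (24 x 24 mm) spans x 0 to 130 mm; a black cross-bar spans x 8 to 18, y -50 to 50, z -8 to 8 mm; the rubber foot (48 mm in diameter) ends at x 150 mm.
- leg: The sliding leg: tube, cross-bar, foot and the lever it carries; origin at point edge. It starts fully out and slides up to 120 mm towards the bracket. A spring (4 N, rising to 5.5 N) and 1 N of friction resist; let go, it slides out, even with the lever shut. Fingers down either side, between cross-bar and foot beside the lever tip, can push the cross-bar, then close on tube and lever.
- lever (a joint): Angle of the red cam lever, rad: 0 is shut, flat along the tube's +y side; up to 0.46 is open, tip swung out to +y. Friction only (about 2 N at the tip); it stays where put. In the edge's frame tube and lever span y -12 to 19 mm when shut, y -12 to at most 42 mm when open.
- lever_tip (a point): Free end of the red lever (50 mm long, 6 mm thick, 20 mm high, centred on the rod's height). Its upright pin is at x 74, y 16 mm in the edge's frame and its tip points back to the cross-bar; shut, the tip is at x 24, y 16 mm.
- organiser: Clear acrylic organiser box, open on top, 160 x 120 x 80 mm; origin under its centre. Leave alone.
- brush: Yellow hand brush lying bristles down, 255 mm long, 45 mm wide, 46 mm high; origin on its underside near its middle, x towards the bristle end. Leave alone.
- spanner: Steel adjustable spanner lying flat, 197 mm long, 44 mm wide, 12 mm thick; origin on its underside near the middle, x towards the jaws. Leave alone.
- canister: Closed white ceramic canister, 94 mm in diameter, 130 mm high; origin at the centre of its underside. Leave alone.

How it is judged:
By the outcome, as a careful person would: the job done as asked, in the order asked, and still so for the second after the job is handed in, while the arm keeps its last pose, push and grip.
It also fails if it takes over 32 s, if anything falls off the work surface, if the arm or the gripper's body presses on something with over 40 N, if the wrist force passes 120 N, or if a joint passes its speed limit or range.

## Working session

There is one attempt and no reset: what is moved stays moved. The work goes in short steps, Python scripts to look and compute and a shell command to move; the robot and the scene stay as the last step left them, time stands still between calls to the robot, and variables do not carry over. Pictures are saved under pics/ and viewed, and the job is handed in when it is done.

```bash
ls; mkdir -p pics; python3 - <<'E'
from cell import get_obs, read_camera, camera_info
import cv2
for n in("side","top"):
    cv2.imwrite(f"pics/{n}0.png",read_camera(n)); print(n,camera_info(n))
print(get_obs())
E
```

```text
pics
side {'vertical_fov': 55.2793128805676, 'cx': 318.2893963209161, 'cy': 195.85975256675636, 'distortion': array([0.01545472, 0.        , 0.        , 0.        , 0.        ]), 'world_to_cam': array([[ 9.98336954e-01, -5.56371422e-02, -1.50941656e-02,
        -5.17141329e+02],
       [ 4.76158223e-02,  6.48232189e-01,  7.59952474e-01,
        -8.50401546e+01],
       [-3.24970599e-02, -7.59407360e-01,  6.49803357e-01,
        -1.09185896e+03],
       [ 0.00000000e+00,  0.00000000e+00,  0.00000000e+00,
         1.00000000e+00]])}
top {'vertical_fov': 46.73341931096416, 'cx': 313.8872355969767, 'cy': 202.28784346298858, 'distortion': array([-0.07151165,  0.        ,  0.        ,  0.        ,  0.        ]), 'world_to_cam': array([[-7.02480402e-03, -9.99806248e-01,  1.83880250e-02,
         1.53269100e+01],
       [ 9.91121689e-01, -4.51989160e-03,  1.32881033e-01,
        -5.19119590e+02],
       [-1.32772175e-01,  1.91582336e-02,  9.90961408e-01,
        -1.48382115e+03],
       [ 0.00000000e+00,  0.00000000e+00,  0.00000000e+00,
         1.00000000e+00]])}
{'time_s': 0.1, 'q': array([-1.36821204,  0.5370736 , -0.00441488,  1.53875953,  0.00257312,
        1.06734577, -0.07121791]), 'dq': array([ 0.0003549 , -0.00239236,  0.00064076, -0.0052207 , -0.00026203,
        0.00122715, -0.00070857]), 'effort': array([ 1.12717509e-03, -5.72079349e+01,  9.93092805e-01, -2.52229518e+01,
       -5.62207040e-02,  1.33791266e-02,  6.37144285e-05]), 'position': array([172.48391612, 626.11248629, 237.94358893]), 'ee_rot': array([-5.33075513e-05,  1.33977821e-01,  9.90984015e-01, -7.88480889e-04]), 'force': array([-0.43179409, -0.26778921,  0.92801775]), 'torque': array([-0.01903132, -0.00250885,  0.01024092]), 'gripper_width': 88.19477287197743}
```

View pics/side0.png

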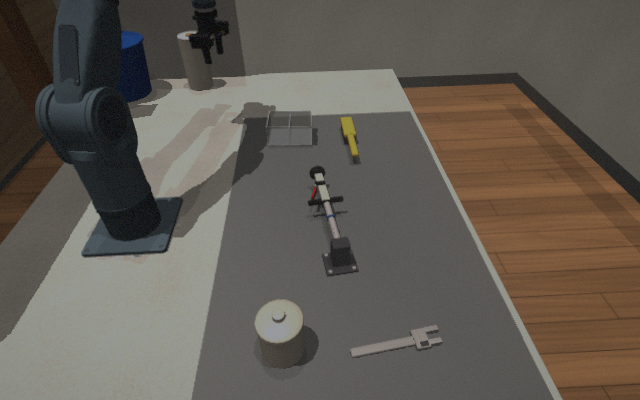

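View pics/top0.png

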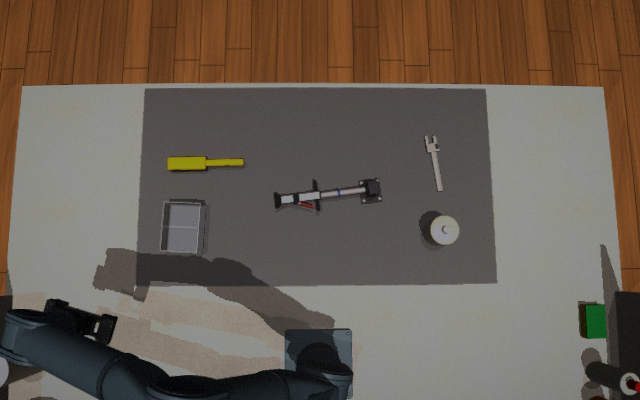

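```bash
cat > h.py <<'E'
import numpy as np, cv2
from cell import camera_info
def cam(n):
    c=camera_info(n); f=200/np.tan(np.radians(c["vertical_fov"]/2))
    return c,np.array([[f,0,c["cx"]],[0,f,c["cy"]],[0,0,1.]])
def ray(n,px):
    c,K=cam(n); u=cv2.undistortPoints(np.array([[px]],float),K,c["distortion"])[0,0]
    W=c["world_to_cam"]; R=W[:3,:3]; d=R.T@np.array([u[0],-u[1],-1]); return -R.T@W[:3,3],d
def onz(n,px,z):
    o,d=ray(n,px); return o+d*(z-o[2])/d[2]
def proj(n,P):
    c,K=cam(n); W=c["world_to_cam"]; p=(W[:3,:3]@np.atleast_2d(P).T).T+W[:3,3]
    p=p*[1,-1,-1]; return cv2.projectPoints(p,np.zeros(3),np.zeros(3),K,c["distortion"])[0][:,0]
E
python3 - <<'E'
import cv2
a=cv2.imread("pics/top0.png")[165:225,262:394]; cv2.imwrite("pics/topz.png",cv2.resize(a,None,fx=6,fy=6,interpolation=cv2.INTER_CUBIC))
a=cv2.imread("pics/side0.png")[155:285,290:375]; cv2.imwrite("pics/sidez.png",cv2.resize(a,None,fx=4.5,fy=4.5,interpolation=cv2.INTER_CUBIC))
E
```

```text
(no output)
```

View pics/topz.png

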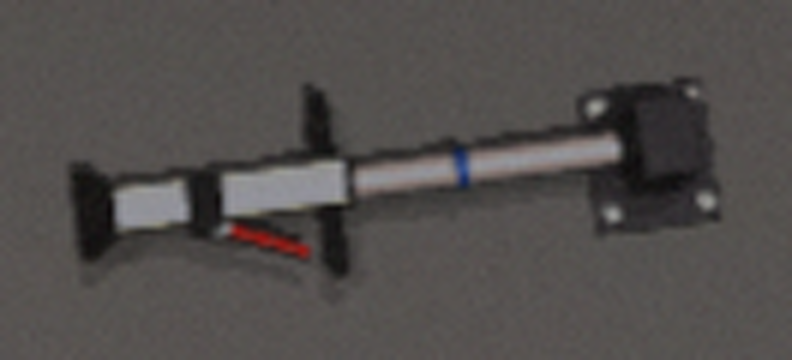

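View pics/sidez.png

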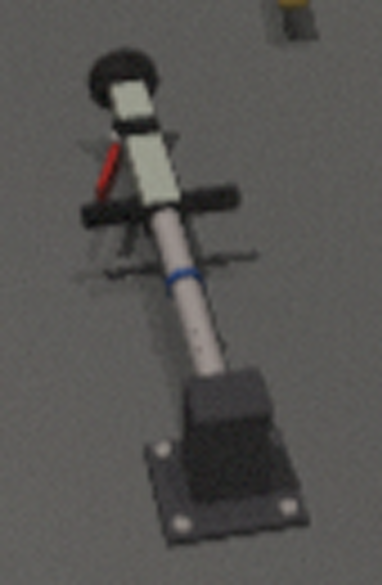

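```bash
python3 - <<'E'
import cv2,numpy as np
from h import *
for n,(r0,r1,c0,c1) in {"top":(165,225,262,394),"side":(155,285,290,375)}.items():
    im=cv2.imread(f"pics/{n}0.png").astype(int); b,g,r=im[...,0],im[...,1],im[...,2]
    roi=np.zeros(b.shape,bool); roi[r0:r1,c0:c1]=1
    for nm,m,w in(("blue",roi,np.clip(b-r-15,0,None)),("red",roi,np.clip(r-b-40,0,None))):
        w=w*roi; ys,xs=np.nonzero(w); ww=w[ys,xs]
        if not len(xs): print(nm,0); continue
        u=(xs*ww).sum()/ww.sum(); v=(ys*ww).sum()/ww.sum()
        print(n,nm,len(xs),u.round(2),v.round(2),onz(n,(u,v),68).round(1))
    if n=="top":
        gray=im.mean(2)
        m=((gray>120)&roi).astype(np.uint8)
        k,l,s,c=cv2.connectedComponentsWithStats(m)
        for i in range(1,k):
            if s[i,4]>15:
                ys,xs=np.nonzero(l==i); print(s[i],c[i].round(2),onz(n,c[i],70).round(1))
        # profile along axis near edge
        for x in range(312,346): print(x,[int(gray[y,x]) for y in range(186,202)])
E
```

```text
top blue 16 338.58 192.38 [546.5 -66.8  68. ]
top red 32 306.59 204.73 [506.9  36.4  68. ]
[340 188  25   6  78] [351.91 190.74] [ 551.4 -109.7   70. ]
[299 192  20   9 129] [308.96 195.96] [535.   28.7  70. ]
[322 192  16   5  49] [329.2  193.61] [542.3 -36.4  70. ]
[281 195  12   8  73] [286.78 198.84] [526.   99.8  70. ]
312 [55, 54, 59, 67, 36, 43, 83, 146, 146, 146, 148, 150, 141, 104, 53, 61]
313 [27, 30, 36, 45, 34, 44, 97, 144, 146, 149, 149, 148, 137, 85, 55, 64]
314 [26, 22, 23, 25, 26, 54, 122, 146, 145, 144, 149, 147, 135, 69, 41, 48]
315 [31, 22, 23, 22, 25, 61, 137, 142, 146, 148, 148, 149, 134, 49, 25, 31]
316 [25, 22, 22, 22, 22, 67, 141, 144, 147, 149, 149, 149, 130, 29, 26, 24]
317 [59, 57, 52, 30, 25, 65, 145, 146, 152, 150, 147, 147, 127, 27, 25, 24]
318 [70, 71, 71, 53, 53, 73, 145, 143, 146, 148, 148, 151, 127, 24, 29, 25]
319 [78, 77, 71, 70, 63, 54, 93, 93, 98, 109, 108, 106, 102, 38, 54, 48]
320 [81, 81, 76, 77, 71, 39, 33, 47, 66, 69, 48, 50, 52, 34, 59, 62]
321 [85, 78, 81, 83, 75, 43, 56, 97, 118, 119, 97, 73, 49, 50, 60, 62]
322 [81, 83, 81, 83, 77, 46, 6
[... 1113 characters left out ...]
 93, 52, 59, 65, 67, 69, 72]
338 [82, 81, 65, 37, 47, 69, 85, 101, 91, 69, 47, 61, 65, 70, 76, 81]
339 [81, 83, 74, 44, 61, 76, 93, 91, 63, 48, 45, 61, 60, 72, 83, 82]
340 [80, 80, 75, 54, 88, 116, 132, 127, 100, 69, 55, 60, 64, 72, 79, 83]
341 [81, 75, 57, 60, 104, 134, 151, 138, 108, 68, 60, 62, 63, 74, 83, 82]
342 [80, 75, 46, 56, 107, 135, 148, 136, 103, 54, 60, 65, 68, 71, 83, 80]
343 [82, 75, 45, 61, 114, 139, 148, 132, 98, 56, 61, 67, 70, 74, 83, 84]
344 [80, 74, 40, 63, 116, 141, 147, 129, 94, 53, 61, 67, 69, 72, 81, 80]
345 [77, 58, 49, 67, 122, 145, 146, 123, 89, 56, 59, 67, 71, 74, 81, 81]
side blue 19 329.96 215.59 [546.2 -69.4  68. ]
side red 31 316.96 188.51 [517.8  46.1  68. ]
```

```bash
python3 - <<'E'
import cv2,numpy as np
from h import *
from cell import read_camera
ims={}
for n in("top","side"):
    ims[n]=np.mean([read_camera(n).astype(float) for _ in range(4)],0); np.save(f"{n}avg.npy",ims[n])
im=ims["top"]; g=im.mean(2)
# tube centreline: edges by half level per column
P=[]
for x in list(range(282,292))+list(range(301,318)):
    ys=np.arange(185,208); w=np.clip(g[ys,x]-95,0,None); 
    P.append(onz("top",(x,(ys*w).sum()/w.sum()),70)[:2])
P=np.array(P); a=np.polyfit(P[:,1],P[:,0],1); print("tube axis dx/dy",a, np.std(P[:,0]-np.polyval(a,P[:,1])))
u=np.array([-(-a[0]),1.]); u=np.array([a[0],1])/np.hypot(a[0],1); n_=np.array([-u[1],u[0]])
print("u",u,"yaw",np.arctan2(u[1],u[0]))
# sample along axis: project points on top line
s=np.arange(-140,160,1.0)
o=np.array([np.polyval(a,0),0])
for z in(70,):
    acc=[]
    for off in(-4,-2,0,2):
        pts=np.c_[o+s[:,None]*u+off*n_,np.full(len(s),z)]
        px=proj("top",pts).astype(np.float32)
        acc.append(cv2.remap(im.astype(np.float32),px[:,0],px[:,1],cv2.INTER_LINEAR))
    A=np.mean(acc,0)
    for i in range(0,len(s)): 
        if -82<s[i]<5 or s[i]<-125: print(int(s[i]),A[i].astype(int),end="; ")
print()
for nm in("red",):
    m=(im[...,2]-im[...,0]>45); m[:185]=0;m[215:]=0;m[:,:290]=0;m[:,330:]=0
    ys,xs=np.nonzero(m)
    q=np.array([onz("top",(x,y),68)[:2] for x,y in zip(xs,ys)])-o
    e=np.c_[q@u,q@n_]; print("lever s,y"); print(e[np.argsort(e[:,0])].round(1).tolist())
E
```

```text
tube axis dx/dy [-1.24971698e-01  5.38750646e+02] 0.3286467600988812
u [-0.12400708  0.99228133] yaw 1.6951234545879519
-140 [[135 135 140]]; -139 [[135 134 140]]; -138 [[135 134 140]]; -137 [[135 134 140]]; -136 [[134 134 140]]; -135 [[134 134 140]]; -134 [[134 133 141]]; -133 [[134 133 141]]; -132 [[134 133 141]]; -131 [[134 133 141]]; -130 [[134 133 140]]; -129 [[134 133 140]]; -128 [[135 134 140]]; -127 [[135 134 140]]; -126 [[135 134 139]]; -81 [[133 133 140]]; -80 [[134 133 141]]; -79 [[134 133 140]]; -78 [[134 133 140]]; -77 [[134 133 140]]; -76 [[135 134 140]]; -75 [[135 133 138]]; -74 [[134 129 132]]; -73 [[132 124 125]]; -72 [[131 118 118]]; -71 [[129 107 101]]; -70 [[127  94  82]]; -69 [[124  81  64]]; -68 [[123  75  55]]; -67 [[121  73  54]]; -66 [[120  72  53]]; -65 [[120  77  62]]; -64 [[119  88  79]]; -63 [[119 100  96]]; -62 [[120 111 111]]; -61 [[124 119 122]]; -60 [[130 126 131]]; -59 [[134 133 140]]; -58 [[134 134 141]]; -57 [[134 133 141]]; -56 [[133 132 140]]; -55 [[133 132 140]]; -54 [[133 132 140]]; -53 [[133 133 139]]; -52 [[134 133 139]]; -51 [[134 133 139]];
[... 853 characters left out ...]
8 113]]; -9 [[94 94 98]]; -8 [[79 78 81]]; -7 [[68 66 68]]; -6 [[76 74 76]]; -5 [[89 86 88]]; -4 [[102  98  99]]; -3 [[116 112 112]]; -2 [[130 125 126]]; -1 [[144 139 139]]; 0 [[151 145 145]]; 1 [[150 145 145]]; 2 [[150 145 145]]; 3 [[150 145 145]]; 4 [[150 145 145]]; 
lever s,y
[[20.2, 33.8], [20.7, 37.0], [23.4, 33.4], [23.8, 36.6], [26.2, 29.7], [26.6, 33.0], [27.0, 36.2], [29.3, 29.3], [29.8, 32.5], [32.5, 28.9], [32.9, 32.1], [35.3, 25.3], [35.7, 28.5], [36.1, 31.7], [38.5, 24.9], [38.9, 28.1], [41.6, 24.5], [42.1, 27.7], [44.8, 24.1], [45.2, 27.3], [47.6, 20.5], [48.0, 23.7], [48.4, 26.9], [50.8, 20.0], [51.2, 23.2], [53.9, 19.6], [54.3, 22.8], [57.1, 19.2], [57.5, 22.4], [60.3, 18.8]]
```

```bash
python3 - <<'E'
import cv2,numpy as np
from h import *
im=np.load("topavg.npy"); g=im.mean(2).astype(np.float32)
a=[-.12497,538.75];u=np.array([-.12401,.99228]);n_=np.array([-u[1],u[0]]);o=np.array([538.75,0])
s=np.arange(-30,160,1.0)
def prof(off,z):
    px=proj("top",np.c_[o+s[:,None]*u+off*n_,np.full(len(s),z)]).astype(np.float32)
    return cv2.remap(g,px[:,0],px[:,1],cv2.INTER_LINEAR)[:,0]
for off in(-40,-30,-22,30,40): 
    p=prof(off,66); print(off,[(int(s[i]),int(p[i])) for i in range(18,50)][:30])
for off in (0,):
    p=prof(off,82); print([(int(s[i]),int(p[i])) for i in range(130,190)])
# band & lip via weighted centroid
def lab(off):
    px=proj("top",np.c_[o+s2[:,None]*u+off*n_,np.full(len(s2),69.5)]).astype(np.float32)
    return cv2.remap(im.astype(np.float32),px[:,0],px[:,1],cv2.INTER_LINEAR)[:,0]
s2=np.arange(-85,-50,.5)
for off in(-6,-4,-2,0,2,4,6):
    A=lab(off); w=np.clip(A[:,0]-A[:,2]+3,0,None); print(off,(s2*w).sum()/w.sum())
# side view rays: project candidate points
for nm,sv in(("edge",-8.5),("mark",-67)):
    P=np.r_[o+sv*u,58]; print(nm,P,proj("side",P),proj("side",P+[0,0,12]),proj("top",P+[0,0,12]))
S=np.load("sideavg.npy")
b=np.clip(S[...,0]-S[...,2]-8,0,None); m=np.zeros_like(b); m[205:225,318:342]=1; b*=m
ys,xs=np.nonzero(b); print("side blue",(xs*b[ys,xs]).sum()/b.sum(),(ys*b[ys,xs]).sum()/b.sum())
E
```

```text
-40 [(-12, 82), (-11, 82), (-10, 82), (-9, 81), (-8, 80), (-7, 79), (-6, 78), (-5, 74), (-4, 70), (-3, 65), (-2, 58), (-1, 50), (0, 41), (1, 33), (2, 30), (3, 26), (4, 24), (5, 23), (6, 23), (7, 22), (8, 24), (9, 27), (10, 30), (11, 36), (12, 45), (13, 55), (14, 63), (15, 69), (16, 76), (17, 82)]
-30 [(-12, 81), (-11, 81), (-10, 80), (-9, 79), (-8, 78), (-7, 76), (-6, 75), (-5, 73), (-4, 69), (-3, 65), (-2, 61), (-1, 55), (0, 45), (1, 35), (2, 25), (3, 24), (4, 24), (5, 23), (6, 23), (7, 23), (8, 23), (9, 23), (10, 24), (11, 26), (12, 28), (13, 37), (14, 46), (15, 55), (16, 63), (17, 71)]
-22 [(-12, 80), (-11, 79), (-10, 78), (-9, 76), (-8, 74), (-7, 72), (-6, 71), (-5, 70), (-4, 69), (-3, 65), (-2, 58), (-1, 51), (0, 44), (1, 36), (2, 30), (3, 24), (4, 23), (5, 23), (6, 23), (7, 24), (8, 24), (9, 25), (10, 27), (11, 32), (12, 37), (13, 43), (14, 50), (15, 58), (16, 66), (17, 69)]
30 [(-12, 81), (-11, 80), (-10, 79), (-9, 78), (-8, 76), (-7, 74), (-6, 73), (-5, 70), (-4, 67), (-3, 65), (-2, 57), (-1, 50), (0, 42), (1, 36), (2, 31), (3, 26), (4, 24), (5, 24), (6, 24), (7, 24), (8, 25)
[... 822 characters left out ...]
24), (138, 27), (139, 36), (140, 45), (141, 54), (142, 63), (143, 72), (144, 81), (145, 82), (146, 82), (147, 82), (148, 82), (149, 82), (150, 83), (151, 83), (152, 83), (153, 82), (154, 82), (155, 82), (156, 83), (157, 83), (158, 83), (159, 83)]
-6 -66.97889543375489
-4 -67.07866806641348
-2 -67.19315904352229
0 -67.30327097739577
2 -67.37274659965712
4 -67.50660834915995
6 -67.33530007719959
edge [539.804085  -8.43438   58.      ] [[325.94679307 203.29067462]] [[325.93780888 200.05191963]] [[320.50690369 194.42958291]]
mark [547.05867 -66.48276  58.     ] [[330.19167263 217.55109722]] [[330.21481708 214.28152801]] [[338.52692794 192.12478195]]
side blue 330.0112453144523 215.63556851311952
```

```bash
python3 -m jog '{"travel":[[0.031,-0.052,0],[0.062,-0.104,0],[0.093,-0.156,0],[0.124,-0.208,0],[0.155,-0.26,-0.01],[0.186,-0.312,-0.02],[0.217,-0.364,-0.03],[0.248,-0.416,-0.04]],"twist":[-0.15,-0.3,-0.45,-0.6,-0.75,-0.9,-1.05,-1.178],"grip":[1,1,1,1,1,1,1,1]}'; python3 -c "
from cell import get_obs;o=get_obs();print(o['ee_rot'],o['q'])"
```

```text
time_s: 1.5
position: [421.6, 209.2, 198.9]
ee_rot: [0.0, 0.663, 0.748, 0.001]
force: [0.9, 0.9, 0.0]
gripper_width: 88.2
[8.46626063e-05 6.63405472e-01 7.48259805e-01 6.61063676e-04] [-0.87895653  0.29771022  0.38346767  2.05526225 -0.15196816  0.81358823
 -0.28610316]
```

```bash
python3 -m jog '{"travel":[[0.03,-0.05,0],[0.06,-0.1,-0.01],[0.09,-0.15,-0.03],[0.105,-0.185,-0.06],[0.105,-0.185,-0.08],[0.105,-0.185,-0.08]],"twist":[0,0,0,0.004,0.004,0.004],"grip":[1,1,1,1,1,1]}'; python3 - <<'E'
from cell import get_obs,read_camera
import cv2
o=get_obs();print(o['ee_rot'],o['position'])
for n,(r0,r1,c0,c1) in {"top":(155,235,242,394),"side":(100,285,270,385)}.items():
    cv2.imwrite(f"pics/{n}1.png",cv2.resize(read_camera(n)[r0:r1,c0:c1],None,fx=3.2 if n=="side" else 5,fy=3.2 if n=="side" else 5))
E
```

```text
time_s: 2.25
position: [525.6, 23.8, 117.8]
ee_rot: [-0.001, 0.662, 0.749, -0.0]
force: [0.4, -0.6, -0.6]
gripper_width: 88.0
[-8.40420682e-04  6.62196486e-01  7.49329652e-01 -4.24694732e-04] [525.60461709  23.82930346 117.7587383 ]
```

View pics/top1.png

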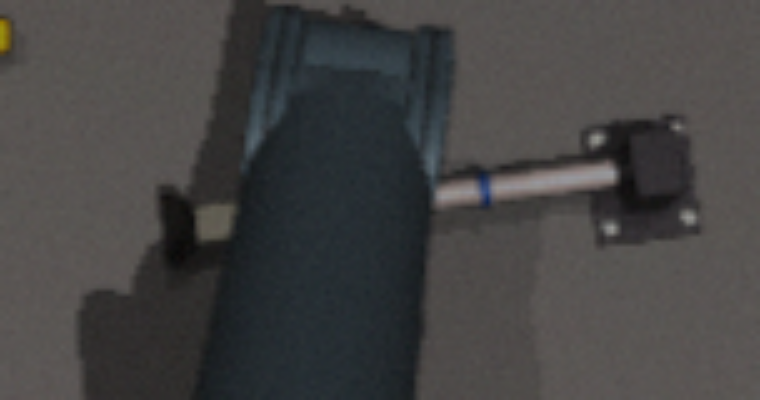

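View pics/side1.png

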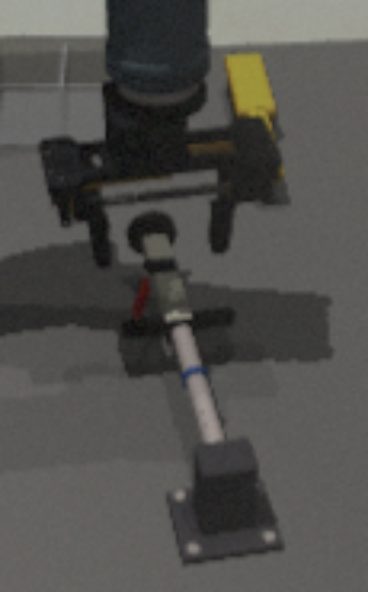

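```bash
python3 -m jog '{"travel":[[0,0,-0.03],[0.001,0.001,-0.055],[0.001,0.001,-0.079],[0.002,0.001,-0.079],[0.002,0.001,-0.079],[0.002,0.001,-0.079]],"twist":[0,0,0,0,0,0],"grip":[1,1,1,0.86,0.86,0.86]}'; python3 - <<'E'
from cell import get_obs,read_camera
import cv2
o=get_obs();print(o['ee_rot'],o['position'],o['force'])
for n,(r0,r1,c0,c1) in {"side":(100,285,270,385)}.items():
    cv2.imwrite(f"pics/{n}2.png",cv2.resize(read_camera(n)[r0:r1,c0:c1],None,fx=3.2 if n=="side" else 5,fy=3.2 if n=="side" else 5))
E
```

```text
time_s: 3.1
position: [529.8, 26.0, 41.7]
ee_rot: [0.001, 0.662, 0.75, 0.002]
force: [-1.4, 0.2, -0.3]
gripper_width: 75.7
[0.00081204 0.66150544 0.74993774 0.00181124] [529.80365355  26.01016655  41.6769787 ] [-1.42034283  0.21807603 -0.28718722]
```

View pics/side2.png

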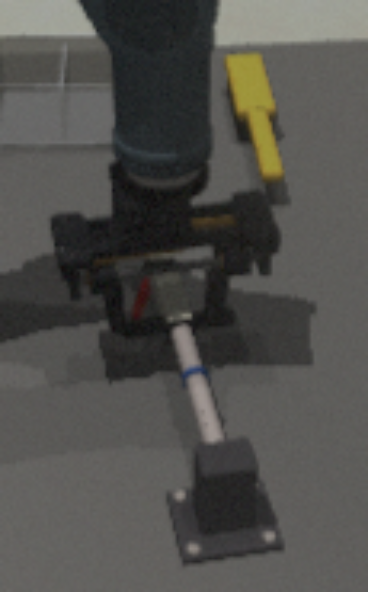

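```bash
python3 -m jog '{"travel":[[-0.0025,0,-0.002],[-0.002,-0.005,-0.002],[-0.0015,-0.008,-0.002],[-0.0015,-0.008,-0.002]],"twist":[0,0,0,0],"grip":[0.86,0.86,0.86,0.86]}'; python3 -m jog '{"travel":[[0.0005,-0.004,0],[0.0005,-0.004,0]],"twist":[0,0],"grip":[0.86,0.86]}';  python3 -m jog '{"travel":[[0.0012,-0.01,0],[0.0025,-0.02,0],[0.0025,-0.02,0]],"twist":[0,0,0],"grip":[0.86,0.86,0.86]}'; python3 - <<'E'
from cell import get_obs,read_camera
import cv2,numpy as np
o=get_obs();p=o['position'];print(p,o['force']);d=p[:2]-[538.75,0];print(d@[-.12401,.99228],d@[-.99228,-.12401])
for n,(r0,r1,c0,c1) in {"side":(100,285,270,385)}.items():
    cv2.imwrite(f"pics/{n}3.png",cv2.resize(read_camera(n)[r0:r1,c0:c1],None,fx=3.2,fy=3.2))
E
```

```text
time_s: 3.65
position: [528.2, 17.6, 39.5]
ee_rot: [0.001, 0.662, 0.75, 0.002]
force: [-0.6, -0.3, -0.2]
gripper_width: 76.1
time_s: 3.9
position: [528.6, 14.3, 39.4]
ee_rot: [0.0, 0.661, 0.75, 0.002]
force: [-1.0, 2.8, 1.2]
gripper_width: 75.8
time_s: 4.28
position: [531.2, -5.9, 39.4]
ee_rot: [0.0, 0.662, 0.75, 0.002]
force: [0.3, 2.4, 0.3]
gripper_width: 75.8
[531.18802707  -5.88782748  39.4145112 ] [0.34067246 2.40981031 0.30992039]
-4.90461318431807 8.233743986875488
```

View pics/side3.png

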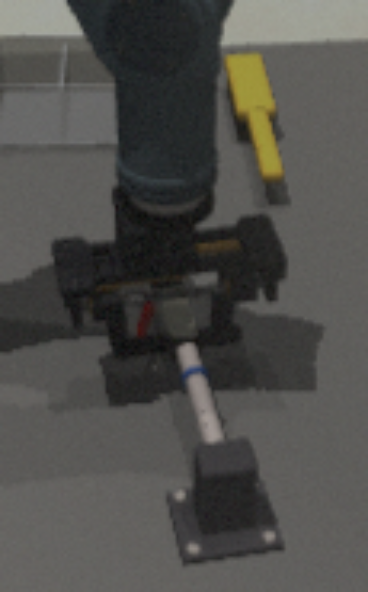

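```bash
cat > leg.py <<'E'
import sys,cv2,numpy as np
from h import *
from cell import get_obs,read_camera
u=np.array([-.12401,.99228]);n_=np.array([-u[1],u[0]]);o=np.array([538.75,0])
im0=np.load("topavg.npy").mean(2).astype(np.float32)
im=np.mean([read_camera("top").astype(np.float32) for _ in range(3)],0).mean(2)
s=np.arange(-20,160,.5)
def foot(im):
    r=[]
    for off in range(-8,9,2):
        px=proj("top",np.c_[o+s[:,None]*u+off*n_,np.full(len(s),80.)]).astype(np.float32)
        p=cv2.remap(im,px[:,0],px[:,1],cv2.INTER_LINEAR)[:,0]
        bg=np.median(p[-12:]); k=np.nonzero(p<(bg+22)/2+0)[0]
        k=k[-1]; t=(bg+22)/2; r.append(s[k]+.5*(t-p[k])/(p[k+1]-p[k]))
    return np.array(r)
a,b=foot(im0),foot(im); print("foot0",a.round(1),np.mean(a),"now",b.round(1),np.mean(b))
ob=get_obs();d=ob['position'][:2]-o; print("moved",np.mean(a)-np.mean(b),"tcp s,y",d@u,d@n_,"z",ob['position'][2],"F",ob['force'],"t",ob['time_s'],"w",ob['gripper_width'])
E
python3 leg.py
```

```text
foot0 [142.  142.  141.6 141.2 140.9 141.1 141.4 141.6 141.7] 141.48667964960137 now [119.8 119.7 119.8 120.  120.2 119.7 119.6 120.  120.2] 119.86462593161397
moved 21.6220537179874 tcp s,y -4.3455131946255445 8.251584790913933 z 39.41545435006851 F [-0.11176963  3.2021879  -0.55248654] t 4.475 w 75.64981564482923
```

```bash
python3 -m jog '{"travel":[[0.001,-0.01,0],[0.002,-0.02,0],[0.0032,-0.028,0],[0.0042,-0.0337,0],[0.0042,-0.0337,0],[0.0042,-0.0337,0]],"twist":[0,0,0,0,0,0],"grip":[0.86,0.86,0.86,0.86,0.86,0.86]}'; python3 leg.py; python3 - <<'E'
from cell import read_camera
import cv2,numpy as np
for n,(r0,r1,c0,c1) in {"top":(160,225,262,394),"side":(170,260,290,370)}.items():
    im=np.mean([read_camera(n).astype(float) for _ in range(2)],0)
    cv2.imwrite(f"pics/{n}4.png",cv2.resize(im[r0:r1,c0:c1],None,fx=6,fy=6,interpolation=cv2.INTER_CUBIC))
E
```

```text
time_s: 5.22
position: [535.4, -38.7, 39.4]
ee_rot: [0.0, 0.661, 0.75, 0.002]
force: [1.0, 4.9, -0.9]
gripper_width: 76.1
foot0 [142.  142.  141.6 141.2 140.9 141.1 141.4 141.6 141.7] 141.48667964960137 now [88.1 86.7 85.1 84.6 84.5 84.6 84.7 84.8 84.9] 85.34136418915458
moved 56.145315460446795 tcp s,y -38.041903478427294 8.155836563898974 z 39.4008988435389 F [-0.7170645   3.54246462 -0.16565463] t 5.375 w 75.33872978777704[ WARN:0@2.716] global loadsave.cpp:1063 imwrite_ Unsupported depth image for selected encoder is fallbacked to CV_8U.
```

View pics/top4.png

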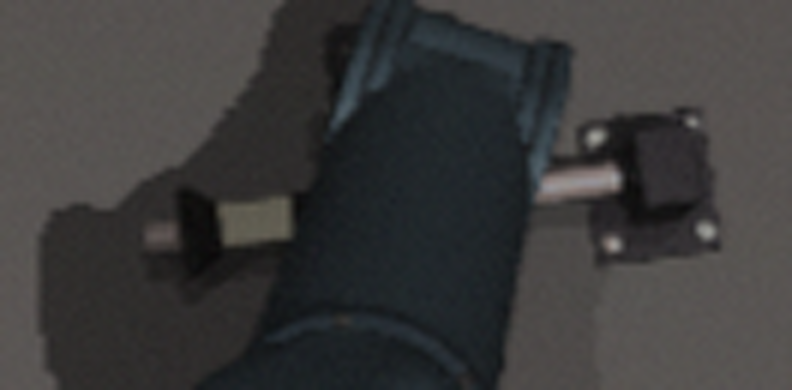

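View pics/side4.png

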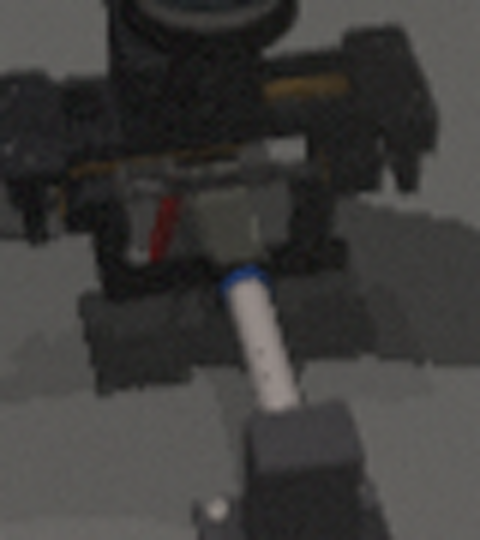

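```bash
cat > blue.py <<'E'
import numpy as np
from cell import read_camera,get_obs
S=np.mean([read_camera("side").astype(float) for _ in range(6)],0); S0=np.load("sideavg.npy")
for nm,I in(("start",S0),("now",S)):
    b=np.clip(I[...,0]-I[...,2],0,None); 
    print(nm)
    for y in range(209,224): print(y,"B-R",(I[y,322:340,0]-I[y,322:340,2]).astype(int).tolist()," gray",I[y,326:334].mean(1).astype(int).tolist())
p=get_obs();d=p['position'][:2]-[538.75,0];print(p['position'],d@[-.12401,.99228],p['force'])
E
python3 blue.py
```

```text
start
209 B-R [-1, -2, -4, -7, -11, -12, -12, -12, -11, -6, -2, -2, -3, -2, -3, -3, -3, -4]  gray [123, 142, 143, 141, 126, 95, 56, 58]
210 B-R [-1, -2, -3, -5, -9, -12, -12, -12, -10, -9, -2, -1, -3, -3, -3, -4, -2, -2]  gray [119, 136, 143, 142, 132, 106, 58, 57]
211 B-R [-3, -3, -3, -4, -9, -12, -13, -12, -12, -10, -3, -2, -1, -3, -2, -2, -2, -2]  gray [109, 132, 142, 142, 137, 115, 66, 57]
212 B-R [-1, -3, -2, -4, -9, -11, -12, -11, -11, -11, -7, -1, -2, -2, -2, 0, -3, 0]  gray [103, 126, 140, 142, 141, 123, 89, 49]
213 B-R [-1, -2, -2, -2, -8, -9, -13, -11, -12, -12, -9, -2, -1, -1, 1, -1, 0, -1]  gray [84, 119, 137, 143, 141, 131, 105, 49]
214 B-R [-1, -4, -1, -2, -6, -10, -7, 13, 14, 21, 21, 23, -1, -2, -2, -3, -1, -2]  gray [66, 112, 129, 122, 120, 106, 91, 57]
215 B-R [0, -1, 0, 0, -4, -2, 25, 53, 56, 59, 54, 44, 16, -2, -2, -4, -3, -3]  gray [58, 99, 101, 88, 85, 73, 68, 58]
216 B-R [-1, -1, -1, -2, 4, 23, 60, 52, 31, 20, 13, 32, 24, 3, -1, -4, -3, -2]  gray [50, 72, 69, 65, 77, 85, 90, 49]
217 B-R [-3, -3, -3, -1, 10, 46, 32, 4, -7, -7, -9, -3, 12, 6, -1, -2, -3, -2]  gray
[... 2006 characters left out ...]
 13, -1, -11, -12, -13, -11, -11, -6, 4, 0, 0, -1, -2]  gray [26, 49, 87, 124, 136, 140, 137, 124]
220 B-R [0, -1, 1, -1, 2, 10, 0, -10, -12, -12, -12, -11, -10, -2, -1, -1, -1, -1]  gray [27, 39, 76, 117, 134, 140, 138, 129]
221 B-R [-3, -1, 0, 0, -1, 3, -2, -9, -11, -12, -12, -11, -10, -5, 0, -1, 0, -1]  gray [32, 34, 65, 111, 129, 139, 139, 133]
222 B-R [-1, -1, -1, 0, -1, -1, -4, -8, -11, -12, -12, -11, -10, -9, -2, 0, -1, 0]  gray [36, 36, 58, 102, 125, 137, 139, 137]
223 B-R [-3, 0, 0, 0, -1, -1, -3, -7, -9, -12, -11, -12, -12, -8, -2, -1, -1, -1]  gray [39, 39, 48, 84, 119, 135, 139, 138]
[535.35894075 -38.80039618  39.41201523] -38.08033186229185 [ 1.22963885  4.66745524 -1.33695179]
```

```bash
python3 -m jog '{"travel":[[0.0004,-0.0033,0],[0.0004,-0.0033,0],[0.0004,-0.0033,0]],"twist":[0,0,0],"grip":[0.86,0.86,0.86]}'; python3 blue.py | sed -n '17,40p'
```

```text
time_s: 6.25
position: [535.8, -41.9, 39.4]
ee_rot: [0.0, 0.661, 0.75, 0.002]
force: [1.0, 5.2, -1.5]
gripper_width: 75.9
now
209 B-R [-2, -2, -4, -5, -6, -7, -5, -5, -5, -5, -7, -5, -1, -2, -2, -1, -2, -1]  gray [58, 60, 57, 59, 58, 61, 67, 67]
210 B-R [-1, -3, -5, -5, -6, -6, -5, -5, -5, -6, -6, -4, -1, -2, -1, -3, 0, -3]  gray [58, 58, 58, 58, 59, 58, 61, 62]
211 B-R [-2, -2, -3, -4, -5, -4, -7, -5, -5, -6, -4, -5, -1, -1, -3, -1, 0, -2]  gray [59, 59, 56, 58, 58, 59, 59, 56]
212 B-R [-1, -1, -3, -6, -5, -6, -5, -6, -6, -5, -6, -6, -5, 0, -3, -1, 0, 0]  gray [58, 58, 59, 58, 58, 58, 58, 62]
213 B-R [0, 0, -2, -4, -5, -6, -6, -5, -5, -4, -5, -4, -5, -1, -1, -2, -1, 0]  gray [57, 58, 59, 60, 57, 51, 48, 49]
214 B-R [-4, 0, -1, 0, -4, -3, -4, -4, -2, -3, -2, 1, -2, 0, 0, 0, -2, -1]  gray [41, 46, 44, 41, 42, 36, 30, 32]
215 B-R [0, -1, 0, 0, 2, -1, 2, 12, 26, 49, 46, 23, 0, 0, 0, 0, -2, 0]  gray [27, 28, 27, 30, 41, 53, 48, 39]
216 B-R [-2, -1, 0, -1, 1, 2, 20, 30, 15, 20, 13, 26, 21, -1, -2, 0, 0, -1]  gray [25, 25, 37, 52, 68, 83, 88, 43]
217 B-R [0, 0, 0, -1, 2, 12, 18, 4, -7, -7,
[... 223 characters left out ...]
4, -1, -10, -12, -13, -12, -10, -8, 4, -1, -1, 0, -1]  gray [27, 48, 88, 122, 137, 139, 136, 123]
220 B-R [-2, -2, 0, -2, 2, 11, 2, -10, -12, -13, -11, -10, -9, -3, -1, -1, -1, -1]  gray [28, 38, 75, 116, 133, 139, 137, 129]
221 B-R [-1, 0, 0, 0, -1, 5, -1, -10, -11, -12, -12, -11, -10, -6, -1, -2, 0, -1]  gray [30, 29, 64, 109, 130, 138, 139, 133]
222 B-R [0, -1, 0, -1, -1, 0, -3, -8, -10, -12, -12, -11, -10, -7, 0, -1, 0, -1]  gray [34, 32, 56, 101, 125, 138, 140, 137]
223 B-R [-2, -1, 0, -1, -1, 0, -2, -6, -10, -12, -10, -11, -11, -8, -2, -2, -3, -1]  gray [38, 38, 48, 84, 120, 134, 139, 139]
[535.77169182 -41.92612619  39.41049318] -41.23311650155472 [ 1.07885604  4.74429914 -0.96104026]
```

```bash
python3 -m jog '{"travel":[[0.0012,-0.0002,0],[0.0024,-0.0001,0],[0.0036,0.0001,0],[0.0046,0.0002,0],[0.0046,0.0002,0]],"twist":[0,0,0,0,0],"grip":[0.78,0.7,0.6,0.5,0.45]}'; python3 blue.py | sed -n '22,40p'
```

```text
time_s: 7.18
position: [539.6, -41.4, 39.2]
ee_rot: [-0.001, 0.661, 0.75, 0.002]
force: [-1.2, 5.8, -0.8]
gripper_width: 40.0
213 B-R [-1, 0, -1, -4, -6, -6, -6, -5, -5, -4, -5, -3, -3, -1, -2, 0, 1, 1]  gray [56, 58, 59, 59, 58, 51, 46, 48]
214 B-R [0, -3, 0, 0, -3, -4, -2, -4, -3, -2, 0, -2, -2, 0, 0, 0, 0, 1]  gray [41, 43, 45, 42, 41, 36, 33, 31]
215 B-R [-1, 0, -2, 0, 0, 0, 1, 9, 19, 25, 24, 23, 0, 0, 0, 0, -2, -1]  gray [23, 27, 26, 29, 35, 37, 39, 39]
216 B-R [-1, 0, 0, -1, 0, 0, 18, 30, 12, 10, 5, 26, 22, 0, -1, 0, -2, -1]  gray [23, 23, 33, 52, 68, 77, 83, 44]
217 B-R [0, 0, 0, 0, 0, 14, 18, 4, -7, -7, -8, -3, 16, 6, -1, 0, 0, -1]  gray [25, 31, 56, 97, 123, 124, 122, 93]
218 B-R [0, 0, -1, 0, 8, 18, 3, -9, -13, -12, -11, -9, -2, 12, -1, 0, -2, -2]  gray [27, 46, 83, 121, 139, 138, 134, 116]
219 B-R [-2, -1, -1, -1, 4, 14, -2, -10, -12, -12, -12, -10, -7, 3, -2, -1, -1, -2]  gray [29, 49, 87, 122, 136, 138, 136, 123]
220 B-R [-1, -1, -1, 0, 3, 11, 1, -10, -11, -12, -12, -12, -8, -2, -2, -1, 0, -1]  gray [29, 41, 74, 116, 135, 139, 138, 129]
221 B-R [-3, 0, -2, -1, 0, 4, -2, -10, -11, -13, -11, -11, -10, -6, 0, -1, -3, -2]  gray [29, 32, 63, 110, 130, 138, 138, 133]
222 B-R [-2, 0, 0, -1, -2, 0, -3, -9, -10, -12, -12, -11, -10, -7, 0, -1, -1, -2]  gray [33, 35, 57, 102, 125, 137, 140, 136]
223 B-R [-1, -2, -2, -1, -2, -2, -2, -7, -10, -12, -11, -12, -12, -8, -3, 0, -1, -2]  gray [39, 39, 48, 83, 119, 135, 140, 138]
[539.6600218  -41.4452544   39.20517346] -41.23814884390013 [-0.60955967  5.66317516 -0.50113705]
```

```bash
python3 -m jog '{"travel":[[0.0005,0,0],[0.0005,0,0],[0.0005,0,0],[0.0005,0,0],[0.0005,0,0],[0.0005,0,0]],"twist":[0,0,0,0,0,0],"grip":[0.4,0.3,0.15,0,0,0]}'; python3 blue.py | sed -n '22,40p'; python3 - <<'E'
from cell import read_camera
import cv2
for n,(r0,r1,c0,c1) in {"top":(160,225,262,394),"side":(170,260,290,370)}.items():
    cv2.imwrite(f"pics/{n}5.png",cv2.resize(read_camera(n)[r0:r1,c0:c1],None,fx=6,fy=6,interpolation=cv2.INTER_CUBIC))
E
```

```text
time_s: 8.22
position: [542.6, -41.1, 39.2]
ee_rot: [0.001, 0.661, 0.75, 0.003]
force: [7.2, 4.1, -8.8]
gripper_width: 29.6
213 B-R [-2, -12, -12, -4, -5, -5, -5, -6, -6, -5, -4, -3, -4, -1, -2, -3, 3, -2]  gray [59, 58, 60, 59, 59, 51, 47, 50]
214 B-R [1, -3, 0, -1, -2, -2, -4, -2, -2, -3, -2, -3, -1, 0, 0, -1, -2, 0]  gray [41, 43, 39, 42, 41, 37, 31, 30]
215 B-R [0, -3, 0, 0, -1, 0, 2, 9, 17, 25, 25, 21, 0, 0, 0, -2, -1, 0]  gray [26, 26, 26, 33, 37, 37, 38, 40]
216 B-R [-1, -2, 0, 0, -1, 3, 20, 30, 12, 10, 5, 25, 19, 0, 0, 0, 0, -1]  gray [23, 24, 31, 52, 68, 79, 84, 45]
217 B-R [1, 0, 0, -2, 1, 15, 17, 4, -7, -7, -8, -3, 16, 6, 0, -2, -1, 0]  gray [25, 27, 56, 99, 122, 125, 122, 93]
218 B-R [0, -1, 1, 0, 9, 18, 1, -9, -13, -13, -11, -9, -3, 10, -1, -1, -1, -1]  gray [27, 47, 83, 122, 139, 139, 134, 116]
219 B-R [0, 0, 0, -2, 7, 14, -2, -10, -12, -12, -11, -10, -7, 4, -1, -2, -3, -1]  gray [28, 47, 87, 124, 136, 139, 137, 124]
220 B-R [-2, 0, -2, -1, 2, 10, 1, -10, -11, -12, -12, -11, -9, -2, 0, -1, -2, -1]  gray [26, 40, 75, 117, 135, 139, 138, 129]
221 B-R [0, -2, -1, -1, 0, 6, -1, -9, -12, -12, -13, -11, -10, -5, 0, -1, -2, 0]  gray [28, 30, 62, 110, 130, 138, 139, 134]
222 B-R [-1, -1, 0, -1, 0, -1, -3, -9, -10, -11, -12, -11, -10, -7, 0, 0, 0, -2]  gray [34, 34, 56, 102, 126, 137, 139, 136]
223 B-R [-2, -1, 0, 0, -3, 0, -2, -6, -10, -12, -11, -12, -10, -8, -2, -1, -2, -1]  gray [38, 39, 49, 84, 119, 134, 140, 138]
[542.59033909 -41.10509959  39.22507789] -41.26400867125763 [ 7.61089573  5.63716769 -9.19984021]
```

View pics/side5.png

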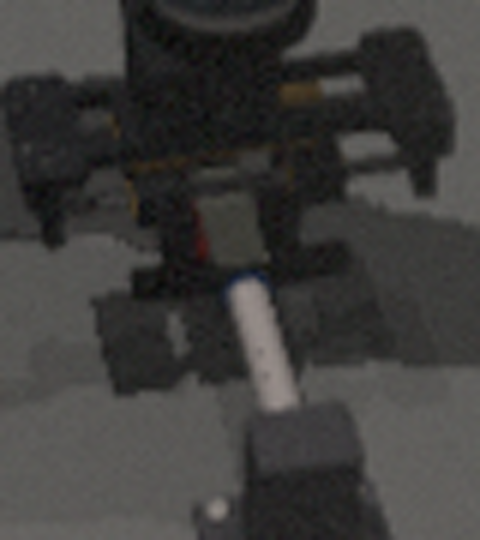

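```bash
python3 -m jog '{"travel":[[0,0,0],[0,0,0],[0,0,0],[0,0,0]],"twist":[0,0,0,0],"grip":[0,0,0,0]}';  python3 blue.py | sed -n '24,26p;33,40p'; python3 - <<'E'
from cell import read_camera
import cv2
cv2.imwrite("pics/top6.png",read_camera("top")); cv2.imwrite("pics/side6.png",read_camera("side"))
E
```

```text
time_s: 9.12
position: [542.7, -41.1, 39.2]
ee_rot: [0.001, 0.661, 0.75, 0.003]
force: [1.6, 4.3, -3.0]
gripper_width: 29.5
215 B-R [1, 0, 0, 1, 0, -2, 0, 12, 18, 25, 24, 22, 3, -2, -2, 0, -2, -2]  gray [27, 25, 22, 29, 36, 38, 39, 39]
216 B-R [0, 0, 0, 1, -1, 4, 20, 31, 12, 10, 5, 24, 19, 0, 0, -2, -1, 0]  gray [22, 23, 32, 52, 68, 77, 84, 44]
217 B-R [0, 0, -1, 0, 0, 14, 18, 3, -7, -7, -9, -3, 15, 4, -1, 0, -1, 0]  gray [26, 28, 56, 99, 122, 125, 121, 92]
[542.67346538 -41.08340902  39.1523414 ] -41.25279404803468 [ 1.91238583  4.87086394 -2.56034995]
```

View pics/top6.png

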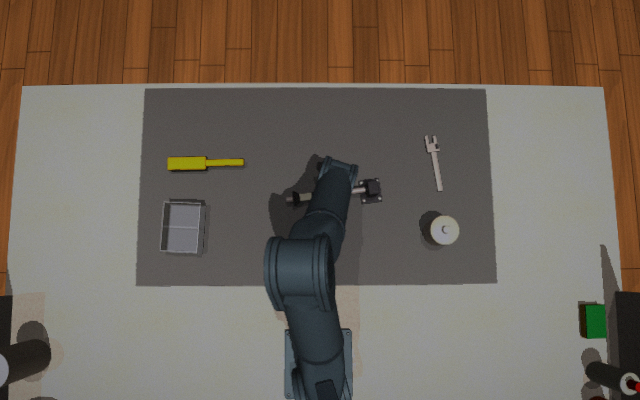

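```bash
python3 - <<'E'
import cv2
a=cv2.imread("pics/side6.png")[185:225,300:350]; cv2.imwrite("pics/side6z.png",cv2.resize(a,None,fx=12,fy=12,interpolation=cv2.INTER_CUBIC)*1)
E
```

```text
(no output)
```

View pics/side6z.png

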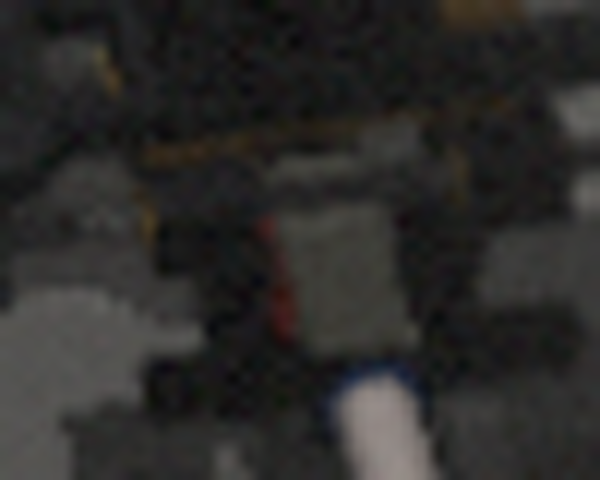

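```bash
python3 -c "
from cell import job; print(job.finish_job())"
```

```text
the job is handed in; nothing more can be done
None
```

I pushed the leg in by its cross-bar with the lever open until its near end was level with the middle of the blue band. I then closed the gripper on tube and lever, squeezing the lever shut, and handed the job in still gripping, at about 9.5 s.

**Last checks:**
- **Leg position:** TCP travel gives about 58.5 mm against 58.8 mm measured. The side view shows 35–47 % of the band's blue still visible (about 43 % expected at the exact middle). The leg should be within about 1 mm of the mark, at the limit of the camera's resolution. It did not move measurably while the jaws closed.
- **Lever and grip:** the side picture shows the red lever flat along the tube. The jaw opening is 29.5 mm, against 31 mm nominal for tube plus shut lever. The wrist force is about 5 N along the rod and below 3 N in the other axes.
- **Other things:** the brush, spanner, canister and organiser look unmoved in the top view.

**Disagreements:**
- **Foot end:** in the top view it became unreliable once it lay in the arm's shadow, so I dropped it and used TCP travel and the visible blue band.
- **Gripper centre:** on closing, the gripper centred about 2 mm sideways from where the camera put the tube. I relieved the side force this caused with a hold.

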